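# Find the spindle's pitch with comb leaves

## Robot

A 7-joint arm with a two-finger parallel gripper is mounted at the origin on the work surface. World frame = base frame: x ahead of the robot, y to its left, z up, the work surface at z = 0. Lengths are in m, angles in rad, forces in N, time in s.
With the tool pointing down it reaches from about 0.425 to 0.95 m from the base axis. Payload 4.7 kg.
Tool frame: the origin (TCP) lies on the centre line of the jaws, within the pads' length; the fingertips stand robot.nose_length ahead of it and the grasp point (between the pads) lies 8 mm behind it (robot.nose_length is the distance from the TCP to the fingertips, in m); z points along the fingers, y is the line along which they close (so a half turn about z gives the same grasp; the last joint's range is limited). The gripper opens to 85 mm and grips with 20 to 120 N. Pads are 22 mm wide; open, the fingers measure 114 mm over their backs; the gripper's body (76 mm by 85 mm) begins 54 mm behind the grasp point. The pads swing forward as they close: fully open they stand 13 mm farther back than shut.
Start: joints at [1.109, 0.469, -0.049, 1.532, 0.024, 1.141, -0.082], TCP at [0.283, -0.613, 0.242] pointing down, gripper open.
Joint ranges: [-2.59, 2.59], [-0.33, 1.99], [-1.39, 1.29], [0.1, 2.45], [-1.04, 4.18], [0.21, 1.99], [-2.66, 2.66]. Speed limits (rad/s): [2.57, 2.57, 3.14, 3.14, 3.14, 3.14, 3.14].

## Interface

Orientations are given as [roll, pitch, yaw] about the fixed x, y, z axes, in that order (R = Rz(yaw) Ry(pitch) Rx(roll)).
In Python, from plant import robot gives the robot as it stands. Calls block until the motion is done:
- robot.goto(position, orientation): joint-space move of the TCP to a pose.
- robot.move_straight(position, vel=0.15, attitude=None, contact_N=None): straight line of the TCP; attitude=None keeps the orientation; vel is the mean speed in m/s. With contact_N (N) it stops when the force on the tool has changed by that much, and returns True; else False.
- robot.move_joints(angles): joint-space move.
- robot.grip(opening, strength=None): opening from 0.0 (shut) to 1.0 (fully open); strength is the grip in N (None keeps the last); returns when the fingers have stopped.
- robot.sleep(seconds).
- robot.inverse_kinematics(position, orientation): joint angles nearest the present ones, or None.
- robot.sense(): the state.
- robot.grab_frame(name): name is "side" or "top" or "wrist"; returns a dict with "image" (400x640x3 uint8, red, green, blue), "range_z" (400x640 float32, m along the optical axis (not along the pixel's ray), 0 where there is no reading), "fx", "fy", "cx", "cy" (pixels), "R" (3x3) and "t" (3): a world point X has camera coordinates R X + t. Camera axes: x right, y down, z forward; pixel columns grow to the right and rows downward; lengths in m; the calibration is good to about 2 mm. A picture is of the moment at which its call begins.
A pose or a line that the arm cannot do raises robot.IKError and nothing moves.
- robot.close_job(): hands the job in; it is judged then, once.
The state is a dict: "t": time; "joint_pos": joint angles; "joint_velocities": joint speeds; "effort": joint torques, N m; "tcp_pos": TCP position; "tcp_rot": TCP orientation; "wrist_force": force on the tool from outside, world axes, zero at the start; "torque": the same for the moment, N m; "opening": opening from 0.0 (shut) to 1.0 (fully open); "gripper_force": force on a finger pad.
Only numpy, scipy, OpenCV 4.12 (cv2) and the standard library are available. Lean on these libraries where they do the work, as an engineer would, in place of code of your own. Each camera call takes 0.05 s, during which the arm holds its last target. There are 200 camera calls.

## Task

Find out which of the three pitch-comb leaves fits the thread of the spindle in the blue saddles: try them on its thread one by one, gently (never more than 30 N), feeling along the thread for the grooves. Leave the leaf that sinks fully home sitting upright on that spindle near its middle, and stand the leaves that do not fit upright on the bench; disturb nothing else.

Things in the scene. Friction and masses are not known exactly. Their poses are not given: they have to be found in the camera images.
- test_saddle (a point): On the axis of the spindle to be gauged, half-way between its two blue saddle blocks (inner faces 59 mm from here, tops 13 mm above the axis), 44 mm above the table; y along the spindle, x across, z up. A leaf fully home on it has its bar resting on the crests, its grip point 46 mm above this axis, its feet 24 mm above the table; its middle must stay within 15 mm of here along y.
- leaf_red_grip (a point): Comb leaf with red grip tab: a bridge 50 (x) by 60 (y) mm, 82 tall, ~140 g, on four steel legs 34 mm long. On them an 8 mm thick white bar, black comb teeth under it; on top the tab, 14 thick (x), 30 long (y), 40 tall. This point: mid-plane of the tab, 66 mm above the feet, 24 above the bar's top. z up; same when turned half round. Legs leave 40 mm free across x. Pitch not told.
- leaf_violet_grip (a point): Comb leaf with violet grip tab: a bridge 50 (x) by 60 (y) mm, 82 tall, ~140 g, on four steel legs 34 mm long. On them an 8 mm thick white bar, black comb teeth under it; on top the tab, 14 thick (x), 30 long (y), 40 tall. This point: mid-plane of the tab, 66 mm above the feet, 24 above the bar's top. z up; same when turned half round. Legs leave 40 mm free across x. Pitch not told.
- leaf_yellow_grip (a point): Comb leaf with yellow grip tab: a bridge 50 (x) by 60 (y) mm, 82 tall, ~140 g, on four steel legs 34 mm long. On them an 8 mm thick white bar, black comb teeth under it; on top the tab, 14 thick (x), 30 long (y), 40 tall. This point: mid-plane of the tab, 66 mm above the feet, 24 above the bar's top. z up; same when turned half round. Legs leave 40 mm free across x. Pitch not told.
- leaf_red: The red leaf; origin under its middle, at its feet. Teeth of every leaf: a row along y under the bar, one under the middle, each 2 mm thick (y), 16 wide (x), reaching 3.5 mm below the bar. Pitches of the three leaves: 8, 10 and 12 mm, not told which.
- leaf_violet: The violet leaf, likewise. A leaf of the wrong pitch, or the right one with its teeth on the crests, stands about 3.5 mm higher on the spindle than one fully home.
- leaf_yellow: The yellow leaf, likewise. The right leaf's teeth enter when within about 1.5 mm of the grooves' middle along y, and have about 0.4 mm play each way when home. Any groove will do.
- spindle_1: One of three alike rigidly held steel spindles; origin mid-length on its axis, y along it, z up. Crests 28 mm across (top 58 mm above the table), roots 20; threaded about 95 mm. Pitches 8, 10 and 12 mm, not told which. Grooves 5 mm wide at the crests, 2.4 at the root, 4 deep; where along y they lie changes each time and is not told. Each spindle lies in any of the three saddles.
- spindle_2: Another spindle, as spindle_1. The rack under them is an aluminium base 210 (x) by 170 (y) by 12 mm fixed to the bench, with three saddle pairs 60 mm apart in x: the blue pair is farthest in +x, the other two are grey. Between the blue saddles lies a blue pad, its top 22.5 mm above the table, which the feet of a leaf fully home just clear (by 1.5 mm), so it cannot lean far.
- spindle_3: Another spindle, as spindle_1.
- specimen_jar: bystander: jar with yellow cap, 60 mm across, 65 mm tall; origin under its middle
- reagent_bottle: bystander: amber bottle, 50 mm across, 90 mm tall; origin under its middle
- marker_pen: bystander: black marker lying on the bench, 133 mm along y, 17 mm thick; origin under its middle
- lens_box: bystander: black box with a green lid, 72 by 102 by 75 mm; origin under its middle

How it is judged:
At the end, for the whole second after the job is handed in: One leaf (only the right pitch can) sits fully home on the spindle in the blue saddles: feet over 18.5 mm below the axis, grip point within 10 mm across, 15 mm along, tilt under 0.25, in line within 0.12 rad; the other two stand upright, feet on the bench; all released and at rest (((z of leaf_red in the frame of test_saddle between -0.024 and -0.0185 m and x of leaf_red_grip in the frame of test_saddle between -0.01 and 0.01 m and y of leaf_red_grip in the frame of test_saddle between -0.015 and 0.015 m and angle between leaf_red_grip's own z axis and vertical below 0.25 rad and angle between the y axis of leaf_red_grip and the y axis of test_saddle, either way round below 0.12 rad and height (world z) of leaf_violet_grip between 0.062 and 0.07 m and angle between each of leaf_violet_grip, leaf_yellow_grip's own z axis and vertical below 0.1 rad and height (world z) of leaf_yellow_grip between 0.062 and 0.07 m) or (z of leaf_violet in the frame of test_saddle between -0.024 and -0.0185 m and x of leaf_violet_grip in the frame of test_saddle between -0.01 and 0.01 m and y of leaf_violet_grip in the frame of test_saddle between -0.015 and 0.015 m and angle between leaf_violet_grip's own z axis and vertical below 0.25 rad and angle between the y axis of leaf_violet_grip and the y axis of test_saddle, either way round below 0.12 rad and height (world z) of leaf_red_grip between 0.062 and 0.07 m and angle between each of leaf_red_grip, leaf_yellow_grip's own z axis and vertical below 0.1 rad and height (world z) of leaf_yellow_grip between 0.062 and 0.07 m) or (z of leaf_yellow in the frame of test_saddle between -0.024 and -0.0185 m and x of leaf_yellow_grip in the frame of test_saddle between -0.01 and 0.01 m and y of leaf_yellow_grip in the frame of test_saddle between -0.015 and 0.015 m and angle between leaf_yellow_grip's own z axis and vertical below 0.25 rad and angle between the y axis of leaf_yellow_grip and the y axis of test_saddle, either way round below 0.12 rad and height (world z) of leaf_red_grip between 0.062 and 0.07 m and angle between each of leaf_red_grip, leaf_violet_grip's own z axis and vertical below 0.1 rad and height (world z) of leaf_violet_grip between 0.062 and 0.07 m)) and linear speed of each of leaf_red, leaf_violet, leaf_yellow below 0.02 m/s); the robot touches nothing.
It fails at once if a leaf is pressed on a spindle with more than 30 N (contact force between any of leaf_red, leaf_violet, leaf_yellow and spindle_1 above 30 N or contact force between any of leaf_red, leaf_violet, leaf_yellow and spindle_2 above 30 N or contact force between any of leaf_red, leaf_violet, leaf_yellow and spindle_3 above 30 N).
It fails at once if a bystander (jar, bottle, marker, box) is moved by more than 20 mm (distance of any of specimen_jar, reagent_bottle, marker_pen, lens_box from where it was at the start of the episode above 0.02 m).
It also fails if it takes over 72 s, if anything falls off the work surface, if the arm or the gripper's body presses on something with over 40 N, if the wrist force passes 120 N, or if a joint passes its speed limit or range.

## Working session

There is one attempt and no reset: what is moved stays moved. The work goes in short steps, each a Python script; the robot and the scene stay as the last script left them, time stands still between calls to the robot, and variables do not carry over. Pictures are saved under pics/ and viewed, at most 10 in all, crops included, and the job is handed in when it is done.

```bash
ls; mkdir -p pics
python3 - <<'E'
from plant import robot
import cv2,numpy as np
s=robot.sense();print(s['t'],s['tcp_pos'],s['tcp_rot'],s['opening'],robot.nose_length)
fs={}
for n in ("top","side"):
    f=robot.grab_frame(n);fs[n]=f
    np.save(f'pics/{n}.npy',f,allow_pickle=True)
    cv2.imwrite(f'pics/{n}0.png',f['image'][:,:,::-1]);print(n,f['fx'],f['R'].round(3).tolist(),f['t'])
E
```

```text
pics
0.0 [ 0.28288381 -0.61224699  0.24126764] [-3.13965151e+00  8.68584460e-05  4.32841435e-01] 1.0019950914725066 0.011
top 398.23311283504813 [[-0.003, -1.0, -0.012], [-0.993, 0.004, -0.116], [0.116, 0.012, -0.993]] [-0.09694134  0.58292231  1.19221916]
side 411.76850112280033 [[-0.942, -0.334, -0.018], [-0.199, 0.604, -0.772], [0.269, -0.724, -0.635]] [0.51080771 0.23762211 0.84550536]
```

View pics/top0.png

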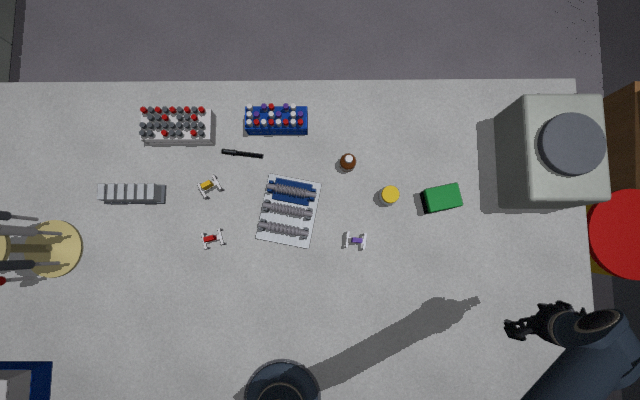

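View pics/side0.png

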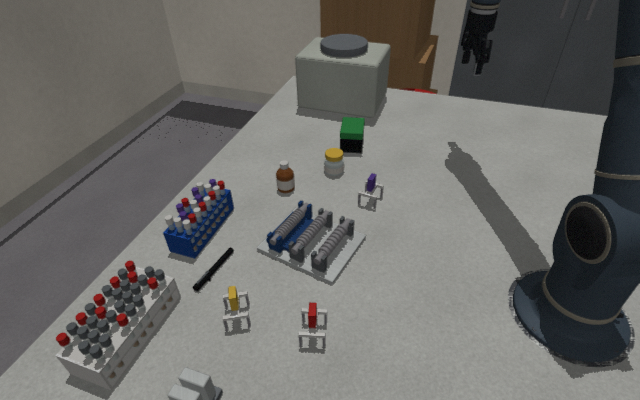

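The top view shows yellow at (209,186), red at (212,239) and violet at (355,240). The rack is around (288,210), rotated, with the blue saddles at the top near (291,190). The marker is at (242,154), the bottle at (348,162), the jar at (390,195) and the box at (441,198).

```bash
cat > h.py <<'E'
import cv2,numpy as np
try: from plant import robot
except Exception: robot=None
def hsv(f): return cv2.cvtColor(f['image'],cv2.COLOR_RGB2HSV)
def mask(f,c):
    h=hsv(f);H,S,V=[h[...,i].astype(int) for i in range(3)]
    g={'red':((H<7)|(H>172)),'yellow':(H>18)&(H<32),'violet':(H>122)&(H<150),'blue':(H>100)&(H<120)}[c]
    return (g&(S>110)&(V>50)).astype(np.uint8)
def cast(f,uv,z):
    uv=np.atleast_2d(uv).astype(float)
    d=np.c_[(uv[:,0]-f['cx'])/f['fx'],(uv[:,1]-f['cy'])/f['fy'],np.ones(len(uv))]@f['R']
    o=-f['R'].T@f['t'];return o+d*((z-o[2])/d[:,2])[:,None]
def cloud(f,m):
    v,u=np.nonzero((m>0)&(f['range_z']>0));z=f['range_z'][v,u]
    p=np.c_[(u-f['cx'])/f['fx']*z,(v-f['cy'])/f['fy']*z,z]
    return (p-f['t'])@f['R'],u,v
def rect(p):
    """centre, long-axis yaw, sizes of xy points"""
    (c,s,a)=cv2.minAreaRect(np.float32(p[:,:2]*1000))
    a=np.radians(a); 
    if s[0]<s[1]: a+=np.pi/2; s=s[::-1]
    return np.array(c)/1000,(a+np.pi/2)%np.pi-np.pi/2,np.array(s)
E
python3 - <<'E'
from h import *
f=np.load('pics/top.npy',allow_pickle=True).item()
roi={'red':(195,225,225,255),'yellow':(190,225,170,200),'violet':(340,370,228,252),'blue':(262,325,172,212)}
for c,(a,b,t,d) in roi.items():
    m=mask(f,c);k=np.zeros_like(m);k[t:d,a:b]=1;m*=k
    P,u,v=cloud(f,m);print(c,len(P),'z',np.percentile(P[:,2],[5,50,95]).round(3),'mean',P.mean(0).round(4))
    if c!='blue': P=P[P[:,2]>.06];print(rect(P), P.mean(0))
    else:
        for lo,hi in((.01,.035),(.045,.07)):
            q=P[(P[:,2]>lo)&(P[:,2]<hi)];print(lo,len(q),rect(q) if len(q)>5 else '',q.mean(0))
k=np.zeros(f['image'].shape[:2],np.uint8);k[165:255,250:330]=1
P,u,v=cloud(f,k);
b=P[(P[:,2]>.006)];print('rack',rect(b))
for r in [(225,260,145,163),(335,360,150,175),(378,402,183,208),(420,465,180,215)]:
    k[:]=0;k[r[2]:r[3],r[0]:r[1]]=1;P,_,_=cloud(f,k);P=P[P[:,2]>.008];print(P.mean(0).round(3),rect(P))
E
```

```text
red 63 z [0.062 0.079 0.084] mean [0.4793 0.2105 0.0768]
(array([0.48037027, 0.21197975]), np.float64(-1.302660962512069), array([30.4367466 , 13.74742222])) [0.47954863 0.21040371 0.07759705]
yellow 77 z [0.05  0.079 0.085] mean [0.6396 0.2249 0.073 ]
(array([0.64167725, 0.22567332]), np.float64(-1.028479057421785), array([29.35058594, 14.29843712])) [0.64028327 0.22436842 0.07751859]
violet 36 z [0.077 0.081 0.084] mean [ 0.4727 -0.2217  0.081 ]
(array([ 0.47247406, -0.22212042]), np.float64(1.4041318441941573), array([26.48281097, 10.09302807])) [ 0.47268158 -0.2217132   0.08101376]
blue 538 z [0.018 0.022 0.055] mean [ 0.6233 -0.0279  0.0251]
0.01 484 (array([ 0.62611584, -0.02771056]), np.float64(1.3718502038827074), array([117.61705017,  66.80638123])) [ 0.62304545 -0.02785281  0.02190798]
0.045 51 (array([ 0.62566992, -0.02817802]), np.float64(1.3737373198311373), array([143.91769409,  32.30464172])) [ 0.62607057 -0.02715601  0.05482533]
rack (array([ 0.5745473 , -0.00538983]), np.float64(-0.19677764399459186), array([265.94296265, 194.86807251]))
[0.752 0.134 0.013] (array([0.75166553, 0.13123477]), np.float64(1.4386176497818113), array([111.12403107,  15.01381683]))
[ 0.709 -0.2    0.062] (array([ 0.71383118, -0.20124176]), np.float64(0.23669300254415915), array([47.97271729, 47.42451477]))
[ 0.607 -0.323  0.055] (array([ 0.61006171, -0.33282123]), np.float64(-1.5216396036868622), array([71.81717682, 57.28874969]))
[ 0.598 -0.477  0.069] (array([ 0.60440851, -0.48256738]), np.float64(-1.3719611911211365), array([103.73786163,  80.91181946]))
```

```bash
cat >> h.py <<'E'
def go(p,yaw,best=True):
    """goto with tool down; of the two equivalent yaws take the nearer in joints"""
    q0=np.array(robot.sense()['joint_pos']);c=[]
    for y in (yaw,yaw+np.pi,yaw-np.pi):
        q=robot.inverse_kinematics(list(p),[np.pi,0,y])
        if q is not None: c.append((np.abs(np.array(q)-q0).max(),y))
    y=min(c)[1];robot.goto(list(p),[np.pi,0,y]);return y
E
python3 - <<'E'
from h import *
T=lambda:round(robot.sense()['t'],2)
y=go((.585,-.04,.27),1.373);print(y,T(),robot.sense()['joint_pos'])
f=robot.grab_frame('wrist');np.save('pics/w1.npy',f,allow_pickle=True);cv2.imwrite('pics/w1.png',f['image'][:,:,::-1])
print(f['fx'],-f['R'].T@f['t'],f['R'].round(2).tolist())
y=go((.473,-.222,.25),1.404);print(y,T())
f=robot.grab_frame('wrist');np.save('pics/w2.npy',f,allow_pickle=True);cv2.imwrite('pics/w2.png',f['image'][:,:,::-1])
E
```

```text
1.373 2.41 [ 0.45457732  0.36159606 -0.59315134  1.69087625  0.21834653  1.15621431
 -0.39772122]
359.83162905864094 [0.60193982 0.03928876 0.40151891] [[0.98, -0.2, -0.0], [-0.19, -0.93, 0.32], [-0.06, -0.32, -0.95]]
1.404 3.33
```

View pics/w1.png

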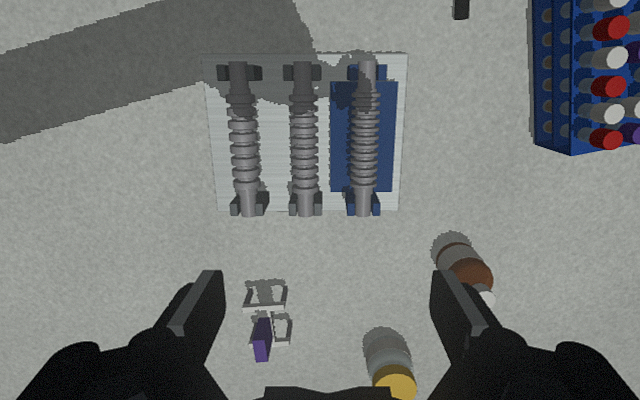

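View pics/w2.png

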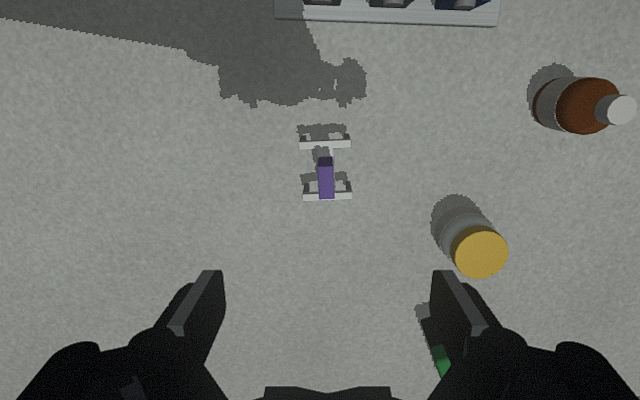

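In the wrist view the blue spindle is at about (365,130) with the finest-looking thread. The grey ones at (245,140) and (303,140) look coarser. The second view shows the violet tab at (326,178), standing upright and clear of other things.

Run:
```python
from h import *
f=np.load('pics/w1.npy',allow_pickle=True).item()
P,u,v=cloud(f,np.ones(f['image'].shape[:2],np.uint8))
c0=np.array([.626,-.028]);
for it in range(3):
    a=1.373 if it==0 else a
    X=np.array([np.sin(a),-np.cos(a)]);Y=np.array([np.cos(a),np.sin(a)])
    d=P[:,:2]-c0;x=d@X;y=d@Y
    s=(abs(x)<.02)&(abs(y)<.047)&(P[:,2]>.052)
    # centreline of the tops
    k=np.polyfit(y[s],x[s],1);a-=k[0];c0=c0+X*k[1];print(it,s.sum(),a,c0,np.percentile(P[s,2],[50,95]))
X=np.array([np.sin(a),-np.cos(a)]);Y=np.array([np.cos(a),np.sin(a)])
d=P[:,:2]-c0;x=d@X;y=d@Y
m=mask(f,'blue')[v,u]>0
s=m&(abs(x)<.04)&(abs(y)<.09)&(P[:,2]>.05)&(P[:,2]<.065);print('saddle top y',np.sort(y[s])[[2,-3]],np.sort(y[s&(y<0)])[-3:],np.sort(y[s&(y>0)])[:3], 'x',x[s].min(),x[s].max(),np.median(P[s,2]))
s=m&(abs(x)<.05)&(abs(y)<.07)&(abs(P[:,2]-.0225)<.004);print('pad x',np.percentile(x[s],[1,99]),'y',np.percentile(y[s],[1,99]),np.median(P[s,2]))
for off in(0,-.06,-.12):
    s=(abs(x-off)<.006)&(abs(y)<.06)
    b=np.round(y[s]*1000/1.5).astype(int);z=P[s,2]
    h=np.array([z[b==i].mean() if (b==i).any() else np.nan for i in range(-36,37)])
    print(off,(h*1000).round(0).tolist())
    t=np.arange(-36,37)*1.5;q=(abs(t)<45)&np.isfinite(h);hh=h[q]-h[q].mean()
    for p in(8,10,12):
        r=(hh*np.exp(2j*np.pi*t[q]/p)).mean();print(p,abs(r)*1e3,'groove at',((np.angle(-r))/(2*np.pi)*p))
g=np.load('pics/w2.npy',allow_pickle=True).item()
P,u,v=cloud(g,mask(g,'violet'));print(len(P),P[:,2].min(),P[:,2].max())
q=P[P[:,2]>.078];print(len(q),rect(q),q.mean(0))
q=P[(P[:,2]<.078)&(P[:,2]>.045)];print(len(q),rect(q),q.mean(0))
```

```text
0 11025 1.5567247262581134 [ 0.62939239 -0.02867989] [0.31030227 0.33981204]
1 13076 1.705132057285204 [ 0.63045337 -0.02869482] [0.31924185 0.33941238]
2 13822 1.8230695297520354 [ 0.63037011 -0.02870608] [0.320678   0.33924081]
saddle top y [-0.06927852  0.0727896 ] [-0.05685864 -0.04947693 -0.04862492] [0.04888549 0.04919814 0.04960766] x -0.03997138218700118 0.0398925009727425 0.057041449256517704
pad x [-0.04851416  0.04499705] y [-0.0589524   0.06148815] 0.022633363610500796
0 [23.0, 23.0, 23.0, 22.0, 23.0, 23.0, 23.0, 22.0, 22.0, 23.0, 23.0, 22.0, 23.0, 22.0, 24.0, 23.0, 23.0, 143.0, 295.0, 297.0, 304.0, 301.0, 299.0, 298.0, 287.0, 268.0, 291.0, 301.0, 305.0, 308.0, 314.0, 290.0, 221.0, 302.0, 318.0, 232.0, 55.0, 54.0, 55.0, 56.0, 57.0, 56.0, 55.0, 55.0, 55.0, 56.0, 56.0, 56.0, 55.0, 53.0, 51.0, 55.0, 56.0, 53.0, 45.0, 46.0, 43.0, 47.0, 48.0, 39.0, 37.0, 34.0, 35.0, 39.0, 36.0, 29.0, 24.0, 25.0, 29.0, 29.0, 25.0, 23.0, 23.0]
8 7.398645364407448 groove at 1.4171422721920595
10 7.064122694166528 groove at 0.5378538585730605
12 10.480283740230663 groove at 4.497085953329327
-0.06
[... 814 characters left out ...]
2.0, 12.0, 15.0, 16.0, 22.0, 24.0, 26.0, 32.0, 36.0, 33.0, 39.0, 41.0, 41.0, 40.0, 43.0, 41.0, 44.0, 47.0, 50.0, 52.0, 54.0, 53.0, 55.0, 54.0, 50.0, 55.0, 58.0, 57.0, 56.0, 55.0, 54.0, 55.0, 56.0, 57.0, 56.0, 56.0, 55.0]
8 1.1132243502405608 groove at -1.8182300590399552
10 1.025241795132083 groove at -2.4535290962248757
12 1.082510587541804 groove at -2.7409263871032667
18 0.08105031572422228 0.08337955105944239
18 (array([ 0.47251733, -0.22481311]), np.float64(1.4446070990733997), array([26.5898571 , 12.27932739])) [ 0.46947505 -0.23011091  0.08217502]
0 (array([0., 0.]), np.float64(0.0), array([0., 0.])) [nan nan nan]<stdin>:28: RuntimeWarning: Mean of empty slice.
  ret = um.true_divide(
```

Run:
```python
from h import *
f=np.load('pics/w1.npy',allow_pickle=True).item()
P,u,v=cloud(f,np.ones(f['image'].shape[:2],np.uint8));M=mask(f,'blue')[v,u]>0
k=P[:,2]<.07;P=P[k];M=M[k];u=u[k];v=v[k]
c0=np.array([.626,-.028]);a=1.373
def fr(): 
    X=np.array([np.sin(a),-np.cos(a)]);Y=np.array([np.cos(a),np.sin(a)]);d=P[:,:2]-c0;return X,Y,d@X,d@Y
for it in range(4):
    X,Y,x,y=fr();s=(abs(x)<.011)&(abs(y)<.047)&(P[:,2]>.050)
    k=np.polyfit(y[s],x[s],1);a-=k[0];c0=c0+X*k[1];print(it,s.sum(),a,c0,np.percentile(P[s,2],[50,95]))
X,Y,x,y=fr()
s=M&(abs(x)<.03)&(abs(y)<.09)&(P[:,2]>.053)
for q in (s&(y<0),s&(y>0)): print('saddle',q.sum(),np.percentile(y[q],[2,98]),np.percentile(x[q],[2,98]),np.median(P[q,2]))
s=M&(abs(x)<.05)&(abs(y)<.07)&(abs(P[:,2]-.0225)<.004);print('pad x',np.percentile(x[s],[1,99]),'y',np.percentile(y[s],[1,99]))
s=(abs(P[:,2]-.012)<.003)&(x>-.2)&(x<.07)&(abs(y)<.11);print('base',rect(P[s]), 'y',np.percentile(y[s],[.5,99.5]),'x',np.percentile(x[s],[.5,99.5]))
for off in(0,-.06,-.12):
    s=(abs(x-off)<.007)&(abs(y)<.05)
    r0=cv2.cvtColor(f['image'],cv2.COLOR_RGB2GRAY)[v[s],u[s]].astype(float)
    for nm,val in(('z',P[s,2]),('grey',r0)):
        A=[]
        for p in(8,10,12):
            w=2*np.pi*y[s]*1e3/p;G=np.c_[np.cos(w),np.sin(w),np.ones(s.sum()),y[s],y[s]**2]
            k=np.linalg.lstsq(G,val,rcond=None)[0];A.append((p,round(float(np.hypot(*k[:2])),4),'min@',round(float(np.arctan2(-k[1],-k[0])/2/np.pi*p),2)))
        print(off,nm,A)
g=np.load('pics/w2.npy',allow_pickle=True).item();h=hsv(g)
m=((h[...,0]>115)&(h[...,0]<150)&(h[...,1]>60)).astype(np.uint8);m[:150]=0;m[205:]=0;m[:,:300]=0;m[:,355:]=0
P,u,v=cloud(g,m);print(m.sum(),len(P),np.percentile(P[:,2],[2,50,98]))
for lo,hi in((.077,.09),(.045,.077)):
    q=P[(P[:,2]>lo)&(P[:,2]<hi)];print(len(q),rect(q),q.mean(0))
cv2.imwrite('pics/crop.png',cv2.resize(f['image'][40:220,200:420,::-1],None,fx=3,fy=3,interpolation=cv2.INTER_CUBIC))
```

```text
0 1932 1.374184245013408 [ 0.62559584 -0.027919  ] [0.05482197 0.05815504]
1 1938 1.3734747194125536 [ 0.62537229 -0.02787447] [0.05480523 0.05815318]
2 1944 1.3738216423291967 [ 0.62528463 -0.02785695] [0.05478963 0.05815225]
3 1940 1.3745330628637287 [ 0.62523056 -0.02784616] [0.05479667 0.05815256]
saddle 162 [-0.07280258 -0.05995592] [-0.01613563  0.01605744] 0.05699066308561555
saddle 142 [0.05972173 0.07173829] [-0.01556987  0.01624199] 0.05710544706742614
pad x [-0.03242     0.03316799] y [-0.0567016   0.05595616]
base (array([ 0.56712982, -0.01597184]), np.float64(-0.20015799436623016), array([210.32228088, 168.89707947])) y [-0.08311645  0.08478608] x [-0.16323199  0.04495115]
0 z [(8, 0.0023, 'min@', 1.97), (10, 0.0003, 'min@', 1.85), (12, 0.0001, 'min@', 0.27)]
0 grey [(8, 12.8869, 'min@', 0.49), (10, 0.8816, 'min@', -3.36), (12, 1.7461, 'min@', -4.25)]
-0.06 z [(8, 0.0003, 'min@', -1.12), (10, 0.0023, 'min@', -1.59), (12, 0.0005, 'min@', 3.27)]
-0.06 grey [(8, 1.3729, 'min@', -2.75), (10, 13.3543, 'min@', -2.86), (12, 2.3787, 'min@', 5.55)]
-0.12 z [(8, 0.0001, 'min@', 0.12), (10, 0.0004, 'min@', -3.58), (12, 0.0019, 'min@', -0.18)]
-0.12 grey [(8, 1.3469, 'min@', -3.89), (10, 2.1848, 'min@', 3.45), (12, 10.7208, 'min@', -0.47)]
564 557 [0.05177625 0.08202804 0.08342984]
499 (array([ 0.47272141, -0.22338983]), np.float64(1.4110058624418151), array([30.19913483, 13.00114155])) [ 0.47276119 -0.22324193  0.08209966]
55 (array([ 0.47416446, -0.20877843]), np.float64(-0.08898939466694333), array([12.08725643,  0.65947545])) [ 0.47411213 -0.20877671  0.0619493 ]
```

View pics/crop.png

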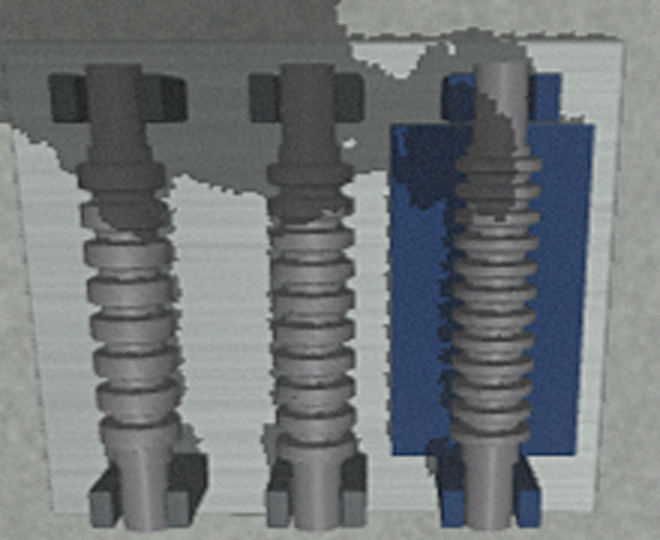

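The crop shows that the blue spindle (right, about (490,300)) has the finest thread. The depth fit gives 8 mm pitch with a groove near y=+2 mm. The middle and left spindles fit 10 and 12 mm. I'll try violet first.

```bash
cat >> h.py <<'E'
A=1.3725;C=np.array([.6253,-.0279])
UX=np.array([np.sin(A),-np.cos(A)]);UY=np.array([np.cos(A),np.sin(A)])
sd=lambda x,y,z:[*(C+UX*x+UY*y),z]
tcp=lambda:np.array(robot.sense()['tcp_pos'])
T=lambda:round(robot.sense()['t'],2)
ZG=.060
def pick(xy,yaw):
    go((*xy,.13),yaw);robot.move_straight([*xy,ZG],vel=.12);robot.grip(0,40)
    s=robot.sense();print('grip',s['opening'],s['gripper_force'],s['tcp_pos'],s['t'])
    robot.move_straight([*xy,.16],vel=.25)
def probe(y,zh=ZG+.024,x=0):
    """lower gently at y (m); returns height above home in mm"""
    hit=robot.move_straight(sd(x,y,zh-.002),vel=.02,contact_N=4)
    s=robot.sense();h=(s['tcp_pos'][2]-zh)*1e3
    print(f"y {y*1e3:.1f} hit {hit} h {h:.2f} F {np.round(s['wrist_force'],1)} xy {((np.array(s['tcp_pos'][:2])-C)@np.c_[UX,UY]*1e3).round(2)} t {s['t']:.2f}")
    return hit,h
def feel(ys=(2,.8,3.2,-.4,4.4,-1.6)):
    zh=ZG+.024
    go(sd(0,ys[0]/1e3,.16),A);robot.move_straight(sd(0,ys[0]/1e3,zh+.007),vel=.12)
    for y in ys:
        robot.move_straight(sd(0,y/1e3,zh+.0055),vel=.03)
        hit,h=probe(y/1e3)
        if h<1.5: return True
    robot.move_straight(sd(0,y/1e3,.16),vel=.2);return False
E
python3 - <<'E'
from h import *
pick((.4727,-.2232),1.411)
print(feel(),T())
E
```

```text
grip 0.15587616816021213 43.79330277442932 [ 0.47278508 -0.22322473  0.06019714] 5.3083
y 2.0 hit True h 0.13 F [0.7 0.3 3.1] xy [0.31 2.13] t 8.16
True 8.16
```

Run:
```python
from h import *
robot.grip(.5);p=tcp();robot.move_straight([p[0],p[1],.15],vel=.15)
robot.move_straight(sd(0,-.07,.24),vel=.2)
f=robot.grab_frame('wrist');cv2.imwrite('pics/w3.png',f['image'][:,:,::-1])
h=hsv(f);m=((h[...,0]>115)&(h[...,0]<150)&(h[...,1]>60)).astype(np.uint8)
P,u,v=cloud(f,m);d=(P[:,:2]-C)@np.c_[UX,UY];k=(abs(d)<.03).all(1)&(P[:,2]<.12)
print(k.sum(),np.percentile(P[k,2],[5,50,95]));q=P[k&(P[:,2]>.101)];c,a,s=rect(q);print((c-C)@np.c_[UX,UY],a-A,s,np.median(q[:,2]))
W=cloud(f,np.ones(m.shape))[0];d=(W[:,:2]-C)@np.c_[UX,UY]
k=(abs(d[:,0])<.025)&(abs(d[:,1])<.032)&(W[:,2]>.06)&(W[:,2]<.075)
print('bar top',np.median(W[k,2]),'expected home .066',k.sum())
k=(abs(d[:,0])<.003)&(abs(d[:,1])<.047)&(W[:,2]>.054)&(W[:,2]<.062);print('crest',np.percentile(W[k,2],95),'.058')
print(T())
```

```text
834 [0.10468464 0.10615403 0.10732409]
[0.00191327 0.00150296] -0.004665177250859909 [28.77100754 13.4237833 ] 0.10617591386096568
bar top 0.06609395198544843 expected home .066 1582
crest 0.05875939378998323 .058
9.93
```

View pics/w3.png

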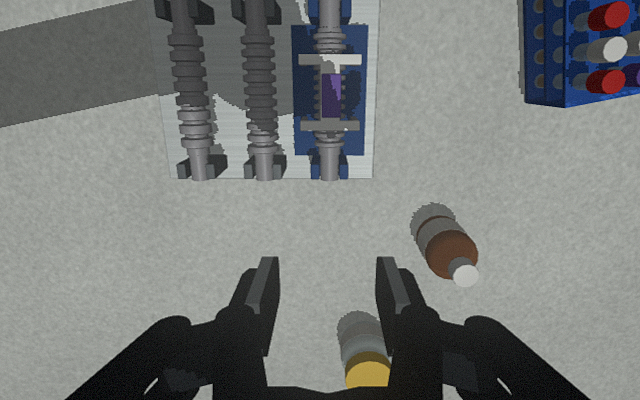

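The picture shows the violet leaf upright on the blue spindle at (331,93). Its bar top is at 66.1 mm and its tab top at 106.2 mm, which matches fully home (66 and 106 mm); 3.5 mm higher would mean a misfit. Red and yellow have not been touched and still stand on the bench.

Run:
```python
from plant import robot
print(robot.close_job(),robot.sense()['t'])
```

```text
the job is handed in; nothing more can be done
the job is handed in; nothing more can be done
```

The violet leaf (8 mm pitch) sank fully home on the blue-saddle spindle at the first light touch (about 4 N) and stands there about 2 mm from its middle; because it fitted, I did not try red or yellow, which still stand untouched on the bench, and the job is handed in.

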